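# Hang the screw bin on the bench carousel

### The arm

A 6-joint arm with a two-finger parallel gripper is mounted at the origin on the work surface. World frame = base frame: x ahead of the robot, y to its left, z up, the work surface at z = 0. Lengths are in m, angles in rad, forces in N, time in s.
With the tool pointing down it reaches from about 0.3 to 0.75 m from the base axis. Payload 8.5 kg.
Tool frame: the origin (TCP) lies midway between the tips of the shut fingers; the grasp point (between the pads) lies 19 mm behind it; z points along the fingers, y is the direction in which the jaws open and shut (so a half turn about z gives the same grasp; the last joint's range is limited). The gripper opens to 85 mm and grips with 20 to 120 N. Pads are 22 mm wide; open, the fingers measure 114 mm over their backs; the gripper's body (76 mm by 85 mm) begins 54 mm behind the grasp point. The pads swing forward as they close: fully open they stand 13 mm farther back than shut.
Start: joints at [0.98, 0.381, 1.297, -0, 1.464, -0.215], TCP at [0.202, 0.512, 0.198] pointing down, gripper open.
Joint ranges: [-3.11, 3.11], [-0.89, 2.33], [0.22, 2.48], [-1.42, 4.56], [0.17, 2.85], [-2.88, 2.88]. Speed limits (rad/s): [2.39, 2.39, 3.14, 3.14, 3.14, 3.14].

### API

Orientations are given as a unit quaternion [w, x, y, z].
In Python, from bench import bot, vision, finder gives the robot as it stands.
- The arm moves only by the tool apply_moves, never from a script. Its argument "motion" is one flat list of numbers, 6 for each row, row after row: the shift along the tool's x, y, z in cm, then the turn, a rotation vector about the tool's x, y, z in rad. In form: [x, y, z, ax, ay, az, x, y, z, ax, ay, az, ...]. A call has 1 to 20 rows; each row shifts and turns the commanded pose from where the row before left it, along the tool's axes as they then stand; what a row does not reach is not made up. A row lasts 1/12 s, in which the tool goes at most 41.7 mm and 7.16 degrees, less where a joint would pass 70% of its speed; a pose out of reach is approached as far as the arm can. A call with a gripper value outside its range is refused whole. "grip" is the opening in per cent of the stroke, from 0 (shut) to 100 (fully open), set as the call begins (left out, the last holds). The fingers move at their own pace and stop on an object; "squeeze" is the grip in N (left out, the last holds). Time passes only in rows, so rows that do not move let the fingers close. It gives the time, the measured TCP pose, the force and the opening at its end, in the units of the state.
- bot.get_state(): the state, without advancing time (a new reading comes with each control period).
- vision.read_camera(name): name is "scene" or "side" or "wrist"; returns the picture (420x560x3 uint8, red, green, blue); there is no depth.
- vision.calibration(name): a dict with "fx", "fy", "cx", "cy" (pixels), "dist" ([k1, k2, p1, p2, k3] as OpenCV has them; the pictures are not rectified), "cam_to_world" (4x4, takes a point from camera to world coordinates). Camera axes: x right, y up, looking along -z (the intrinsics and any distortion apply to the point x, -y, -z); pixel columns grow to the right and rows downward; lengths in m; the calibration is good to about 2 mm. A picture is of the moment at which its call begins: read the wrist's pose just before it. calibration takes no time and is no camera call; for the wrist camera it gives the pose at the moment of the call.
- bot.hand_in(): hands the job in, once; it reports no verdict.
Trained networks look in the newest picture that a camera, given by its name, has taken for a name from the list of things; names that differ only in an ending like _2 or _b are one class to them, and where a whole thing is asked for, a point or a joint stands for the part that bears it (a point fixed in the world has none). Each returns a list of dicts, best first, with "p" (0 to 1); they miss things now and then, are a little off and sometimes report something else, mostly with a low value. They report only what shows in the picture. A call takes as long as a camera call. They do not tell look-alikes from the thing itself.
- finder.spot_in(camera, name): "location" ([x, y, z] in m, in world coordinates, good to about 4 mm: the middle of the surface that is visible of it).
- finder.masks_of(camera, name): "pixels" (420x560 bool, what is visible of it).
The state is a dict: "t": time; "joint_pos": joint angles; "qd": joint speeds; "tau": joint torques, N m; "ee_pos": TCP position; "orientation": TCP orientation; "ft_force": force on the tool from outside, world axes, zero at the start; "ft_torque": the same for the moment, N m; "width": opening from 0.0 (shut) to 1.0 (fully open).
Only numpy, scipy, OpenCV 4.12 (cv2) and the standard library are available. Lean on these libraries where they do the work, as an engineer would, in place of code of your own. Each camera call takes 0.05 s, during which the arm holds its last target. There are 200 camera calls.

### The job

Turn the bench carousel by its knob until the empty hook points at the front, over the steel pointer of the foot, and only then take the loose plywood screw bin off the bench and hang it by its steel eye on that hook, fully home and upright, with the hook still at the front. The hook's prong stands off-centre in an unknown direction, so feel for it gently and never force the bin; leave the mallet, the offcut and the glue bottle where they are.

Things in the scene. Friction and masses are not known exactly. Their poses are not given: they have to be found in the camera images.
- carousel: Fixed round wooden foot of the carousel, 150 mm across, 24 mm high; origin on the turning axis at bench level, z up; its own -x direction is the front. Above it a steel head with four flat arms at right angles turns. Three arms carry plywood bins like the loose one, fixed on (tops 150 mm above the bench, reaching 165 mm from the axis); the fourth hook is empty.
- pointer (a point): Tip of the thin steel pointer on the foot that marks the front: 150 mm from the axis along the foot's -x, top 30 mm above the bench.
- rotor (a joint): Turn of the head about its upright axis, rad, anticlockwise from above; 0 (or a full turn either way) has the empty hook exactly over the pointer. Starts from 0.9 to 5.38; free either way, limits -7 and 7. It stays where left: friction 0.3 N m, about 7 N at the knob, 3.3 N at a hook.
- knob (a point): Centre of the top of the upright round wooden knob on the head: 16 mm diameter, 55 mm tall, top 195 mm above the bench, 42 mm from the axis, on the side opposite the empty hook. It spins freely on its pin, like a crank knob, so it can be held while the head turns. Under it is a flat disc, 110 mm across, top at 132 mm.
- hook (a point): Empty hook: centre of the top (115 mm above the bench) of a flat steel disc, 26 mm across, 90 mm from the axis on the free arm. On it stands the prong, 45 mm tall, 11 mm thick over its lower 20 mm, tapering to 8 mm at its flat tip. The prong is NOT at this point but 6 mm off it, in an unknown direction. It turns only under 10 N; the disc gives downward on a spring, 2 N per mm, 6 mm at most.
- bin: Loose open plywood screw bin, 44 mm along its x, 50 mm along its y, 80 mm tall, walls 4 mm, 0.14 to 0.28 kg; origin at the centre of its underside, z up; stands on the bench. A steel eye stands out on its +x side on an 8 mm web. Hung, it is outward of the hook, eye towards the axis, underside 70 mm above the bench. Hold it from above across its 50 mm width.
- eye (a point): Centre of the lower mouth of the bin's eye: an upright steel tube, bore 14 mm, outside 24 mm, 35 mm long, its axis 47 mm from the bin's centre along the bin's +x, its lower mouth 45 mm and its upper mouth 80 mm above the bin's underside. It seats when the lower mouth rests on the disc with the prong inside.
- mallet: Bystander: wooden mallet lying on the bench, head 60 x 110 x 55 mm (origin at the centre of its underside), handle 24 mm thick, reaching 190 mm along +x.
- offcut: Bystander: flat wood offcut 70 x 100 x 22 mm, origin at the centre of its underside.
- glue: Bystander: glue bottle, 56 mm diameter, 130 mm tall, origin at the centre of its underside.
There are look-alikes about, which are no part of the job. Several things look just like the bin: the one meant starts nearest to the robot's base.

How it is judged:
By the outcome, as a careful person would: the job done as asked, in the order asked, and still so for the second after the job is handed in, with the robot touching nothing.
It also fails if it takes over 72 s, if anything falls off the work surface, if the arm or the gripper's body presses on something with over 40 N, if the wrist force passes 120 N, or if a joint passes its speed limit or range.

## Working session

There is one attempt and no reset: what is moved stays moved. The work goes in short steps, Python scripts to look and compute and a tool call to move; the robot and the scene stay as the last step left them, time stands still between calls to the robot, and variables do not carry over. Pictures are saved under pics/ and viewed, about 8 in all and at most 12, crops included, and the job is handed in when it is done.

Besides the shell and the picture viewer there is one more tool, called after "Call:" by a JSON object that holds its "method" and its "body", one argument or row to a line. apply_moves: Moves the arm, as the interface text tells. Its arguments: {"type":"object","properties":{"motion":{"type":"array"},"grip":{"type":"number"},"squeeze":{"type":"number"}},"required":["motion"]}

```bash
ls; mkdir -p pics; cat > h.py <<'E'
import sys; sys.path.insert(0,'.')
import numpy as np, cv2
from bench import bot, vision, finder
from scipy.spatial.transform import Rotation as R
def snap(n,f):
    im=vision.read_camera(n); cv2.imwrite('pics/'+f,im[:,:,::-1]); return im
def proj(n,P):
    c=vision.calibration(n); T=np.linalg.inv(np.array(c['cam_to_world']))
    p=(T[:3,:3]@np.atleast_2d(P).T).T+T[:3,3]; p=p*[1,-1,-1]
    K=np.array([[c['fx'],0,c['cx']],[0,c['fy'],c['cy']],[0,0,1]])
    return cv2.projectPoints(p.astype(float),np.zeros(3),np.zeros(3),K,np.array(c['dist'],float))[0][:,0]
def ray(n,uv,z,c=None):
    c=c or vision.calibration(n); T=np.array(c['cam_to_world'])
    K=np.array([[c['fx'],0,c['cx']],[0,c['fy'],c['cy']],[0,0,1]])
    q=cv2.undistortPoints(np.array(uv,float).reshape(-1,1,2),K,np.array(c['dist'],float))[:,0]
    d=np.c_[q[:,0],-q[:,1],-np.ones(len(q))]@T[:3,:3].T; o=T[:3,3]
    return o+d*((z-o[2])/d[:,2])[:,None]
E
python3 - <<'E'
from h import *
np.set_printoptions(precision=4,suppress=True)
s=bot.get_state(); print(s['t'],s['ee_pos'],s['orientation'],s['width'])
a=snap('scene','a.png')
for n in ['carousel','pointer','knob','hook','bin','eye','mallet','offcut','glue']:
    print('scene',n,[(np.round(d['location'],4).tolist(),round(d['p'],2)) for d in finder.spot_in('scene',n)])
b=snap('side','b.png')
for n in ['carousel','pointer','knob','hook','bin','eye']:
    print('side',n,[(np.round(d['location'],4).tolist(),round(d['p'],2)) for d in finder.spot_in('side',n)])
for n in ['scene','side']: print(n,np.array(vision.calibration(n)['cam_to_world']))
print(bot.get_state()['t'])
E
```

```text
pics
0.0 [0.2017 0.5113 0.1977] [-0.0003  0.1868  0.9824 -0.0007] 0.9984175136537639
scene carousel [([0.6617, -0.1724, 0.1215], 0.64)]
scene pointer [([0.654, -0.1727, 0.1258], 0.68), ([0.4796, 0.4849, 0.0738], 0.56), ([0.6767, -0.168, 0.1334], 0.37), ([0.4091, -0.0072, 0.0179], 0.29)]
scene knob [([0.6781, -0.1658, 0.1321], 0.6)]
scene hook [([0.6751, -0.1659, 0.1295], 0.57)]
scene bin [([0.7058, 0.2917, 0.0586], 0.83), ([0.6427, 0.1897, 0.0632], 0.65), ([0.6757, -0.1627, 0.1318], 0.6)]
scene eye [([0.7643, 0.1541, 0.0623], 0.98), ([0.6411, 0.1865, 0.065], 0.8), ([0.706, 0.2897, 0.0612], 0.68)]
scene mallet [([0.8007, 0.024, 0.0412], 0.97)]
scene offcut [([0.4081, -0.0027, 0.0212], 0.78)]
scene glue [([0.4808, 0.4878, 0.0746], 0.86), ([0.6547, -0.1735, 0.1256], 0.46)]
side carousel [([0.6353, -0.2232, 0.122], 0.93)]
side pointer [([0.6255, -0.2186, 0.121], 0.92)]
side knob [([0.6466, -0.2045, 0.1321], 0.98)]
side hook [([0.646, -0.2013, 0.1324], 0.95)]
side bin [([0.6321, 0.1659, 0.0632], 0.86), ([0.6953, 0.2799, 0.0623], 0.74), ([0.756, 0.1352, 0.0589], 0.66)]
side eye [([0.6908, 0.2733, 0.0623], 0.79), ([0.7577, 0.1371, 0.0528], 0.64), ([0.6338, 0.1705, 0.0576], 0.58)]
scene [[-0.7547 -0.3955  0.5235  1.2079]
 [ 0.6561 -0.4529  0.6037  0.8456]
 [-0.0017  0.799   0.6013  0.842 ]
 [ 0.      0.      0.      1.    ]]
side [[ 0.9201  0.3125 -0.2361  0.2089]
 [-0.3916  0.7193 -0.5738 -0.7749]
 [-0.0095  0.6204  0.7842  1.3291]
 [ 0.      0.      0.      1.    ]]
0.85
```

View pics/a.png

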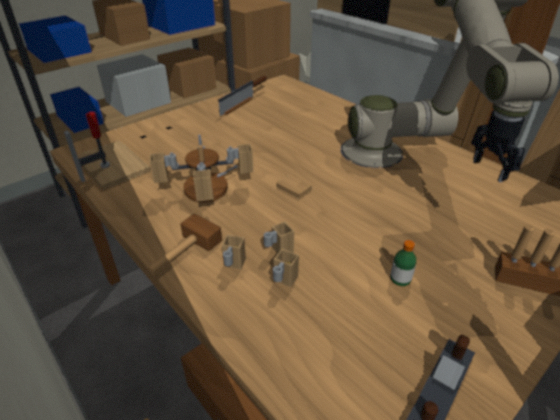

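View pics/b.png

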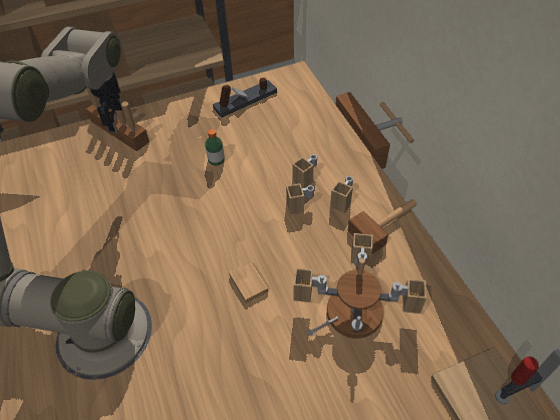

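```bash
python3 - <<'E'
from h import *
a=cv2.imread('pics/a.png');b=cv2.imread('pics/b.png')
A=cv2.resize(a[125:210,140:260],None,fx=3.33,fy=3.33,interpolation=cv2.INTER_CUBIC)
B=cv2.resize(b[225:345,280:440],(400,300),interpolation=cv2.INTER_CUBIC)
C=cv2.resize(b[140:230,270:370],(400,300),interpolation=cv2.INTER_CUBIC)
D=cv2.resize(a[215:290,210:310],(400,300),interpolation=cv2.INTER_CUBIC)
A=cv2.resize(A,(400,300))
cv2.imwrite('pics/c.png',np.vstack([np.hstack([A,B]),np.hstack([C,D])]))
E
```

```text
(no output)
```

View pics/c.png

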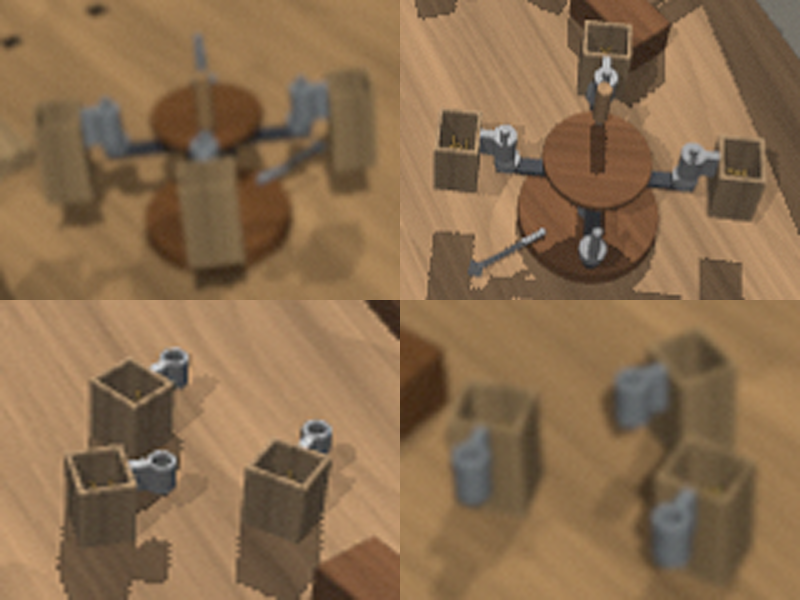

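```bash
cat > m.py <<'E'
from h import *
np.set_printoptions(precision=4,suppress=True)
B=lambda x,y:(280+(x-400)/2.5,225+y/2.5)
C=lambda x,y:(270+x/4,140+(y-300)/3.333)
f=lambda p,z:ray('side',[p],z)[0]
ax=f(B(598,160),.132);tip=f(B(472,270),.03);inn=f(B(545,232),.03);kn=f(B(603,88),.195);hk=f(B(592,255),.115)
print('axis',ax,'tip',tip,np.linalg.norm((tip-ax)[:2]),'inner',inn,'knob',kn,np.linalg.norm((kn-ax)[:2]),'hook',hk,np.linalg.norm((hk-ax)[:2]))
d=lambda v:np.degrees(np.arctan2(v[1],v[0]))
print('front dir',d(tip-ax),d(tip-inn),'hook',d(hk-ax),'knob+180',d(ax-kn))
for q in [(512,133),(686,152),(609,75)]: p=f(B(*q),.150);print('eyetops',p,d(p-ax),np.linalg.norm((p-ax)[:2]))
cor=[f(C(*q),.08) for q in [(66,460),(122,447),(136,483),(76,490)]]; cc=np.mean(cor,0)
ey=f(C(163,468),.08); print('bin',cc,'eye',ey,np.linalg.norm((ey-cc)[:2]),d(ey-cc)); print(np.array(cor))
E
python3 m.py
```

```text
axis [ 0.631  -0.2122  0.132 ] tip [ 0.488  -0.2271  0.03  ] 0.14376246777596763 inner [ 0.576  -0.2184  0.03  ] knob [ 0.6511 -0.1722  0.195 ] 0.04479426760292434 hook [ 0.5828 -0.2945  0.115 ] 0.09532380293353197
front dir -174.0573665991322 -174.34503753411434 hook -120.3778091710754 knob+180 -116.61420003386657
eyetops [ 0.5601 -0.1595  0.15  ] 143.35884012659304 0.0883960641291095
eyetops [ 0.7086 -0.2469  0.15  ] -24.06281985076005 0.08497682331677871
eyetops [ 0.6818 -0.1367  0.15  ] 56.12600614186549 0.09103246068509126
bin [0.6292 0.1856 0.08  ] eye [0.6734 0.1688 0.08  ] 0.047371788861134634 -20.857018894774882
[[0.6103 0.2066 0.08  ]
 [0.6553 0.2039 0.08  ]
 [0.6477 0.1608 0.08  ]
 [0.6034 0.1712 0.08  ]]
```

```bash
cat >> h.py <<'E'
def pose():
    s=bot.get_state(); q=s['orientation']; return np.array(s['ee_pos']),R.from_quat([q[1],q[2],q[3],q[0]]),s
def to(x,y,z,jaw=None,nmax=4.0):
    """tool-frame total shift (cm), needed turn, rows; jaw = world angle deg of tool y"""
    p,r,s=pose(); d=r.inv().apply(np.array([x,y,z])-p)*100
    M=r.as_matrix(); ja=np.degrees(np.arctan2(M[1,1],M[0,1])); out=dict(t=round(s['t'],2),pos=p.round(4),jaw=round(ja,2),tilt=M[:2,2].round(4),shift=d.round(2),F=np.round(s['ft_force'],1),w=round(s['width'],3))
    if jaw is not None: out['az']=round(-np.radians((jaw-ja+180)%360-180),4)
    print(out)
E
python3 - <<'E'
from h import *
p,r,s=pose(); T=np.array(vision.calibration('wrist')['cam_to_world'])
print('cam in tool',r.inv().apply(T[:3,3]-p), 'axis',r.inv().apply(-T[:3,2]),'up',r.inv().apply(T[:3,1]),vision.calibration('wrist')['fx'])
to(.6,-.19,.38,68)
E
```

```text
cam in tool [ 0.07459773 -0.0003441  -0.17567703] axis [-2.95060244e-01  6.39342632e-05  9.55478649e-01] up [ 9.55478644e-01 -9.77562437e-05  2.95060249e-01] 291.01614211281304
{'t': 0.85, 'pos': array([0.2018, 0.5116, 0.1983]), 'jaw': np.float64(68.47), 'tilt': array([-0.,  0.]), 'shift': array([-62.79, -50.65, -18.17]), 'F': array([ 0.4,  0.8, -0.1]), 'w': 0.999, 'az': np.float64(0.0082)}
```

Call:
{"method": "apply_moves", "body": {
  "motion": [-1.5, -1.2, -2, 0, 0, 0, -3.1, -2.5, -1, 0, 0, 0, -3.1, -2.5, -1, 0, 0, 0, -3.1, -2.5, -1, 0, 0, 0, -3.1, -2.5, -1, 0, 0, 0, -3.1, -2.5, -1, 0, 0, 0, -3.1, -2.5, -1, 0, 0, 0, -3.1, -2.5, -1, 0, 0, 0, -3.1, -2.5, -1, 0, 0, 0, -3.1, -2.5, -1, 0, 0, 0, -3.1, -2.5, -1, 0, 0, 0, -3.1, -2.5, -1, 0, 0, 0, -3.1, -2.5, -1, 0, 0, 0, -3.1, -2.5, -1, 0, 0, 0, -3.1, -2.5, -1, 0, 0, 0, -3.1, -2.5, -1, 0, 0, 0, -3.1, -2.5, -1, 0, 0, 0, -3.1, -2.5, -1, 0, 0, 0, -3.1, -2.5, 0, 0, 0, 0, -3.1, -2.5, 0, 0, 0, 0],
  "grip": 50
}}

```text
t: 2.52
ee_pos: [0.5856, -0.165, 0.389]
orientation: [0.001, 0.187, 0.982, -0.0]
ft_force: [0.0, -0.3, 0.4]
width: 0.497
```

Call:
{"method": "apply_moves", "body": {
  "motion": [-1.5, -1.5, 0, 0, 0, 0, 0, 0, 0, 0, 0, 0, 0, 0, 0, 0, 0, 0]
}}

```text
t: 2.77
ee_pos: [0.5937, -0.1836, 0.3872]
orientation: [-0.001, 0.188, 0.982, 0.0]
ft_force: [-0.8, 0.6, 0.0]
width: 0.5
```

```bash
python3 - <<'E'
from h import *
to(.651,-.175,.165,68)
import pickle; cal=vision.calibration('wrist'); snap('wrist','d.png'); pickle.dump(cal,open('d.pkl','wb'))
for n in ['knob','hook','pointer']:
    print(n,[(np.round(d['location'],4).tolist(),round(d['p'],2)) for d in finder.spot_in('wrist',n)])
ax=np.array([.631,-.2122])
for P in [[.631,-.2122,.132],[.651,-.175,.195],[.5828,-.2945,.115],[.488,-.2271,.03]]: print(P,proj('wrist',P))
E
```

```text
{'t': 2.77, 'pos': array([ 0.5937, -0.1836,  0.3872]), 'jaw': np.float64(68.38), 'tilt': array([-0.0015,  0.0009]), 'shift': array([-5.05,  2.91, 22.21]), 'F': array([-0.8,  0.6,  0. ]), 'w': 0.5, 'az': np.float64(0.0066)}
knob [([0.643, -0.1876, 0.1313], 0.64)]
hook [([0.6463, -0.1835, 0.1363], 0.93)]
pointer [([0.6334, -0.1878, 0.1329], 0.82)]
[0.631, -0.2122, 0.132] [[272.88763112 201.10873743]]
[0.651, -0.175, 0.195] [[302.71261922 217.37925814]]
[0.5828, -0.2945, 0.115] [[213.70196773 189.24602874]]
[0.488, -0.2271, 0.03] [[236.19266874 115.12641324]]
```

View pics/d.png

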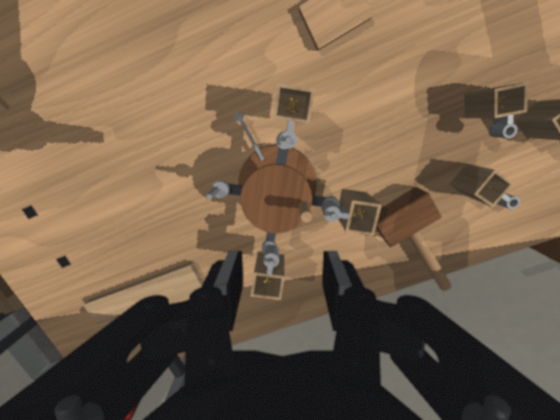

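```bash
python3 - <<'E'
from h import *
a=cv2.imread('pics/d.png')
cv2.imwrite('pics/e.png',cv2.resize(a[95:285,200:390],(780,780)[:2] if 0 else (600,600),interpolation=cv2.INTER_CUBIC))
E
```

```text
(no output)
```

View pics/e.png

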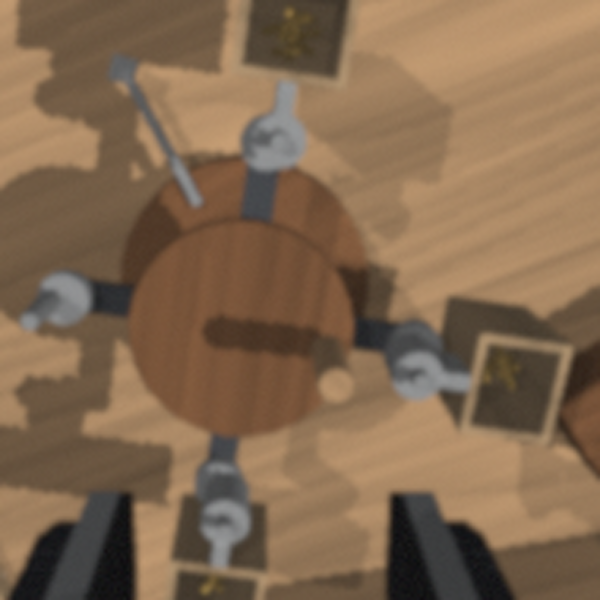

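```bash
python3 - <<'E'
from h import *
import pickle
np.set_printoptions(precision=4,suppress=True)
c=pickle.load(open('d.pkl','rb'))
f=lambda x,y,z:ray('wrist',[(200+x*190/600,95+y*190/600)],z,c)[0]
d=lambda v:round(np.degrees(np.arctan2(v[1],v[0])),2)
ax=f(243,328,.132);kn=f(336,385,.195);hk=f(64,299,.115);pr=f(30,322,.16);tip=f(123,70,.03);inn=f(197,203,.03)
E=[f(274,141,.15),f(225,522,.15),f(417,375,.15)]
em=(E[0]+E[1])/2
print('ax',ax,em); 
for n,v in dict(kn=kn,hk=hk,pr=pr,tip=tip,inn=inn,e0=E[0],e1=E[1],e2=E[2]).items(): print(n,v,d(v-ax),np.linalg.norm((v-ax)[:2]))
print(d(tip-inn),d(E[0]-E[1]), 'prong off',pr-hk)
E
```

```text
ax [ 0.6293 -0.2067  0.132 ] [ 0.6327 -0.2053  0.15  ]
kn [ 0.6516 -0.1722  0.195 ] 57.2 0.04110269343530968
hk [ 0.5865 -0.2863  0.115 ] -118.25 0.09030893318958184
pr [ 0.5843 -0.2921  0.16  ] -117.77 0.09652100308982793
tip [ 0.4925 -0.2252  0.03  ] -172.32 0.13798931410445614
inn [ 0.5751 -0.2154  0.03  ] -170.89 0.054847711084741575
e0 [ 0.5512 -0.1604  0.15  ] 149.28 0.09078201869322355
e1 [ 0.7142 -0.2502  0.15  ] -27.11 0.0953821029974619
e2 [ 0.6765 -0.1368  0.15  ] 55.97 0.08440241216217721
-173.26 151.13 prong off [-0.0022 -0.0059  0.045 ]
```

Call:
{"method": "apply_moves", "body": {
  "motion": [-2.5, 1.5, 3, 0, 0, 0, -2.5, 1.5, 3.2, 0, 0, 0, 0, 0, 4, 0, 0, 0, 0, 0, 4, 0, 0, 0, 0, 0, 3, 0, 0, 0, 0, 0, 2.5, 0, 0, 0, 0, 0, 2.2, 0, 0, 0, 0, 0, 0, 0, 0, 0]
}}

```text
t: 3.63
ee_pos: [0.6478, -0.1714, 0.1666]
orientation: [-0.004, 0.186, 0.982, 0.001]
ft_force: [0.6, 0.0, -0.7]
width: 0.504
```

Call:
{"method": "apply_moves", "body": {
  "motion": [0, 0, 0, 0, 0, 0, 0, 0, 0, 0, 0, 0, 0, 0, 0, 0, 0, 0, 0, 0, 0, 0, 0, 0, 0, 0, 0, 0, 0, 0],
  "grip": 0,
  "squeeze": 40
}}

```text
t: 4.05
ee_pos: [0.65, -0.1733, 0.1718]
orientation: [0.001, 0.187, 0.982, -0.0]
ft_force: [0.2, 0.6, -0.5]
width: 0.001
```

```bash
python3 - <<'E'
from h import *
to(.651,-.1735,.168)
ax=np.array([.6305,-.208])
p,r,s=pose(); v=p[:2]-ax; print('knob ang',np.degrees(np.arctan2(v[1],v[0])),np.linalg.norm(v))
# arc rows: from current angle to -54.5 more
a0=np.arctan2(v[1],v[0]); P=[ax+.042*np.array([np.cos(a),np.sin(a)]) for a in np.linspace(a0,np.radians(60.5-54.5-.0),13)]
P[0]=p[:2]
D=np.diff(np.array(P),axis=0); print((np.c_[D,np.zeros(12)]@r.as_matrix()*100).round(2)[:,:2].tolist())
E
```

```text
{'t': 4.05, 'pos': array([ 0.65  , -0.1733,  0.1718]), 'jaw': np.float64(68.47), 'tilt': array([ 0.0017, -0.0008]), 'shift': array([-0.1 ,  0.02,  0.38]), 'F': array([ 0.2,  0.6, -0.5]), 'w': 0.001}
knob ang 60.66341224271539 0.0398321398092387
[[-0.36, 0.16], [-0.32, -0.08], [-0.32, -0.11], [-0.31, -0.13], [-0.29, -0.16], [-0.28, -0.18], [-0.27, -0.2], [-0.25, -0.22], [-0.23, -0.24], [-0.21, -0.26], [-0.19, -0.28], [-0.17, -0.29]]
```

```bash
python3 - <<'E'
from h import *
w=snap('wrist','f1.png'); s=snap('side','f2.png')
print(proj('side',[[.65,-.1733,.1718],[.651,-.1735,.195]]),proj('wrist',[[.65,-.1733,.1718],[.651,-.1735,.195]]))
A=cv2.resize(w[200:420,140:420],(400,314));B=cv2.resize(s[215:325,290:430],(400,314),interpolation=cv2.INTER_CUBIC)
cv2.imwrite('pics/f.png',np.hstack([A,B])[:,:,::-1])
E
```

```text
[[360.12255361 265.74225217]
 [361.41340917 260.6254382 ]] [[282.78656725 239.45092171]
 [283.16588437 257.00489203]]
```

View pics/f.png

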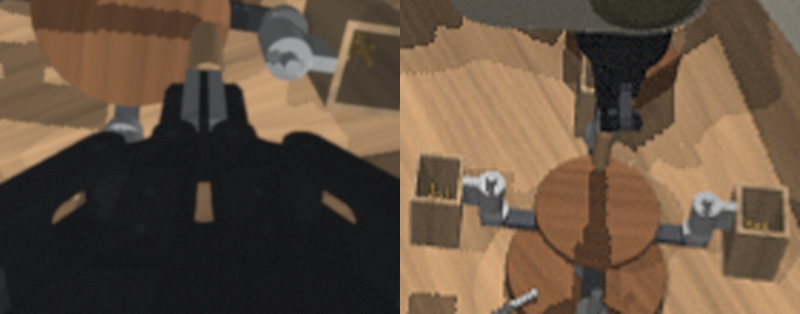

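Call:
{"method": "apply_moves", "body": {
  "motion": [0, 0, -2.5, 0, 0, 0, 0, 0, -3.5, 0, 0, 0, 0, 0, -4, 0, 0, 0, 3, 0, -4, 0, 0, 0, 3, 0, -3, 0, 0, 0, 0, 0, 0, 0, 0, 0],
  "grip": 50
}}

```text
t: 4.65
ee_pos: [0.5974, -0.1521, 0.3422]
orientation: [0.006, 0.186, 0.982, -0.002]
ft_force: [-0.5, 1.0, 2.2]
width: 0.498
```

```bash
python3 - <<'E'
from h import *
import pickle
to(.6515,-.1735,.165)
c=vision.calibration('wrist');pickle.dump(c,open('g.pkl','wb'))
w=snap('wrist','g0.png'); s=snap('side','g1.png')
A=cv2.resize(w[95:305,180:390],(500,500),interpolation=cv2.INTER_CUBIC);B=cv2.resize(s[235:345,310:400],(300,367),interpolation=cv2.INTER_CUBIC);B=np.vstack([B,np.zeros((133,300,3),np.uint8)])
cv2.imwrite('pics/g.png',np.hstack([A,B])[:,:,::-1])
E
```

```text
{'t': 4.65, 'pos': array([ 0.5974, -0.1521,  0.3422]), 'jaw': np.float64(68.51), 'tilt': array([ 0.0117, -0.0056]), 'shift': array([-5.58,  0.  , 17.79]), 'F': array([-0.5,  1. ,  2.2]), 'w': 0.498}
```

View pics/g.png

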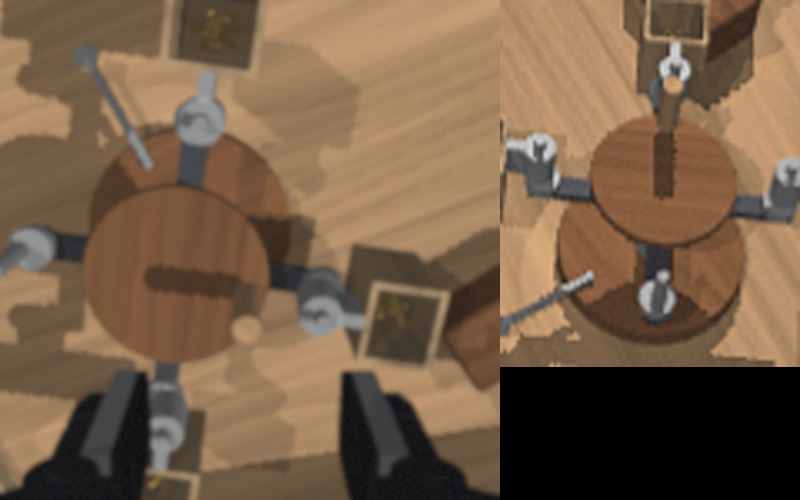

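```bash
python3 - <<'E'
from h import *
import pickle
np.set_printoptions(precision=4,suppress=True)
c=pickle.load(open('g.pkl','rb'))
f=lambda x,y,z:ray('wrist',[(180+x*.42,95+y*.42)],z,c)[0]
d=lambda v:round(np.degrees(np.arctan2(v[1],v[0])),2)
S=lambda x,y,z:ray('side',[(310+(x-500)*.3,235+y*.2997)],z)[0]
ax=f(177,274,.132);kn=f(245,328,.195);E=[f(201,120,.15),f(167,434,.15),f(324,315,.15)];hk=f(34,250,.115)
for n,v in dict(ax=ax,kn=kn,hk=hk,e0=E[0],e1=E[1],e2=E[2]).items(): print(n,v,d(v-ax),np.linalg.norm((v-ax)[:2]))
print(d(E[0]-E[1]))
print('side: ax',S(663,180,.132),'kn',S(674,85,.195),'prong tip',S(661,275,.160),'hook',S(657,300,.115),'tip',S(500,325,.03))
to(.65,-.17,.2)
E
```

```text
ax [ 0.6286 -0.2067  0.132 ] 0.0 0.0
kn [ 0.6504 -0.1727  0.195 ] 57.27 0.040451529451891795
hk [ 0.5875 -0.2847  0.115 ] -117.78 0.08820296612453155
e0 [ 0.5509 -0.158   0.15  ] 147.96 0.09167042811277135
e1 [ 0.7148 -0.2484  0.15  ] -25.8 0.09578416336619969
e2 [ 0.6769 -0.1348  0.15  ] 56.12 0.0866228688910952
151.15
side: ax [ 0.6304 -0.2118  0.132 ] kn [ 0.653  -0.1739  0.195 ] prong tip [ 0.5836 -0.292   0.16  ] hook [ 0.586  -0.2899  0.115 ] tip [ 0.4916 -0.2268  0.03  ]
{'t': 4.75, 'pos': array([ 0.5987, -0.153 ,  0.3355]), 'jaw': np.float64(68.47), 'tilt': array([ 0.0035, -0.0017]), 'shift': array([-5.34,  0.3 , 13.57]), 'F': array([-0.1,  0.5, -0.4]), 'w': 0.498}
```

Call:
{"method": "apply_moves", "body": {
  "motion": [-2.8, 0, 3, 0, 0, 0, -2.8, 0, 3, 0, 0, 0, 0, 0, 4, 0, 0, 0, 0, 0, 3.5, 0, 0, 0, 0, 0, 2, 0, 0, 0, 0, 0, 1, 0, 0, 0, 0, 0, 1, 0, 0, 0, 0, 0, 0.7, 0, 0, 0, 0, 0, 0, 0, 0, 0, 0, 0, 0, 0, 0, 0],
  "grip": 35
}}

```text
t: 5.58
ee_pos: [0.6515, -0.174, 0.1523]
orientation: [0.001, 0.187, 0.982, -0.0]
ft_force: [-0.4, 1.0, -0.6]
width: 0.351
```

Call:
{"method": "apply_moves", "body": {
  "motion": [0, 0, 0, 0, 0, 0, 0, 0, 0, 0, 0, 0, 0, 0, 0, 0, 0, 0, 0, 0, 0, 0, 0, 0],
  "grip": 0,
  "squeeze": 40
}}

```text
t: 5.92
ee_pos: [0.652, -0.1731, 0.153]
orientation: [0.002, 0.186, 0.982, 0.0]
ft_force: [2.7, 5.6, 6.6]
width: 0.157
```

```bash
python3 - <<'E'
from h import *
to(.651,-.1735,.15)
ax=np.array([.6305,-.208])
p,r,s=pose(); v=p[:2]-ax; print('knob ang',np.degrees(np.arctan2(v[1],v[0])),np.linalg.norm(v),s['ft_torque'])
E
```

```text
{'t': 5.92, 'pos': array([ 0.652 , -0.1731,  0.153 ]), 'jaw': np.float64(68.51), 'tilt': array([ 0.0032, -0.    ]), 'shift': array([ 0.08, -0.07,  0.3 ]), 'F': array([2.7, 5.6, 6.6]), 'w': 0.157}
knob ang 58.333918973266115 0.04096103060355694 [ 0.9005396  -0.31755119 -0.01947805]
```

Call:
{"method": "apply_moves", "body": {
  "motion": [0, 0, 0, 0, 0, 0, 0, 0, 0, 0, 0, 0, 0, 0, 0.4, 0, 0, 0, 0, 0, 0.4, 0, 0, 0, 0, 0, 0, 0, 0, 0],
  "grip": 35
}}

```text
t: 6.33
ee_pos: [0.6506, -0.1738, 0.142]
orientation: [-0.001, 0.187, 0.982, 0.0]
ft_force: [-0.1, -0.2, 0.6]
width: 0.349
```

Call:
{"method": "apply_moves", "body": {
  "motion": [0, 0, 0, 0, 0, 0, 0, 0, 0, 0, 0, 0, 0, 0, 0, 0, 0, 0, 0, 0, 0, 0, 0, 0],
  "grip": 0,
  "squeeze": 40
}}

```text
t: 6.67
ee_pos: [0.6513, -0.1728, 0.1432]
orientation: [-0.0, 0.186, 0.982, 0.001]
ft_force: [1.2, 4.3, -1.6]
width: 0.168
```

```bash
python3 - <<'E'
from h import *
to(.651,-.1735,.145)
ax=np.array([.6305,-.208])
p,r,s=pose(); v=p[:2]-ax; a0=np.arctan2(v[1],v[0]); print('knob ang',np.degrees(a0),np.linalg.norm(v))
rr=np.linalg.norm(v)
a=np.linspace(a0,a0-np.radians(53),13)
P=ax+rr*np.c_[np.cos(a),np.sin(a)]
D=np.diff(P,axis=0); print((np.c_[D,np.zeros(12)]@r.as_matrix()*100).round(2)[:,:2].tolist())
E
```

```text
{'t': 6.67, 'pos': array([ 0.6513, -0.1728,  0.1432]), 'jaw': np.float64(68.51), 'tilt': array([-0.0001,  0.0014]), 'shift': array([ 0.01, -0.07, -0.18]), 'F': array([ 1.2,  4.3, -1.6]), 'w': 0.168}
knob ang 59.369241169436734 0.040861903422071535
[[-0.31, -0.06], [-0.3, -0.09], [-0.3, -0.11], [-0.29, -0.13], [-0.28, -0.15], [-0.26, -0.17], [-0.25, -0.19], [-0.23, -0.21], [-0.22, -0.23], [-0.2, -0.25], [-0.18, -0.26], [-0.16, -0.27]]
```

Call:
{"method": "apply_moves", "body": {
  "motion": [-0.31, -0.06, 0, 0, 0, 0, -0.3, -0.09, 0, 0, 0, 0, -0.3, -0.11, 0, 0, 0, 0, -0.29, -0.13, 0, 0, 0, 0, -0.28, -0.15, 0, 0, 0, 0, -0.26, -0.17, 0, 0, 0, 0, -0.25, -0.19, 0, 0, 0, 0, -0.23, -0.21, 0, 0, 0, 0, -0.22, -0.23, 0, 0, 0, 0, -0.2, -0.25, 0, 0, 0, 0, -0.18, -0.26, 0, 0, 0, 0, -0.16, -0.27, 0, 0, 0, 0, 0, 0, 0, 0, 0, 0, 0, 0, 0, 0, 0, 0]
}}

```text
t: 7.83
ee_pos: [0.6719, -0.2035, 0.1432]
orientation: [0.001, 0.186, 0.982, 0.001]
ft_force: [5.3, 4.2, -3.3]
width: 0.17
```

```bash
python3 - <<'E'
from h import *
to(.672,-.204,.143)
s=snap('side','k0.png'); 
np.set_printoptions(precision=1,suppress=True)
B=cv2.resize(s[225:350,280:440],(800,625)[:2],interpolation=cv2.INTER_CUBIC)[:600]
cv2.imwrite('pics/k.png',B[:,:,::-1])
E
```

```text
{'t': 7.83, 'pos': array([ 0.6719, -0.2035,  0.1432]), 'jaw': np.float64(68.52), 'tilt': array([0.0015, 0.0012]), 'shift': array([-0.02, -0.04,  0.02]), 'F': array([ 5.3,  4.2, -3.3]), 'w': 0.17}
```

View pics/k.png

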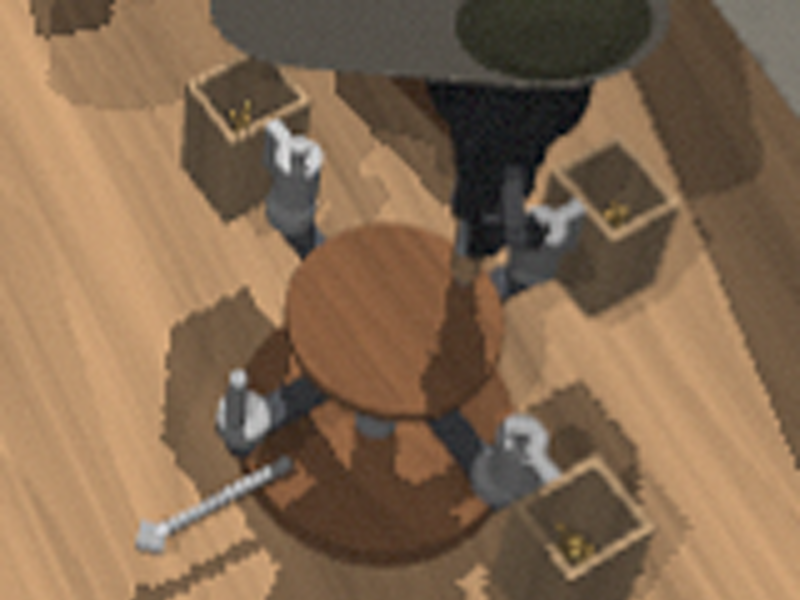

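```bash
python3 - <<'E'
from h import *
np.set_printoptions(precision=4,suppress=True)
S=lambda x,y,z:ray('side',[(280+x/5,225+y/5)],z)[0]
d=lambda v:round(np.degrees(np.arctan2(v[1],v[0])),2)
ax=S(396,321,.132);foot=None
for n,v in dict(ax=ax,hk=S(243,418,.115),pr=S(238,376,.16),prb=S(238,425,.115),tip=S(152,535,.03),inn=S(285,465,.03),eL=S(298,155,.15),eB=S(525,437,.15),eR=S(560,225,.15)).items(): print(n,v,d(v-ax),np.linalg.norm((v-ax)[:2]))
print('tip-inn',d(S(152,535,.03)-S(285,465,.03)),'eL-eB',d(S(298,155,.15)-S(525,437,.15)))
E
```

```text
ax [ 0.6308 -0.2127  0.132 ] 0.0 0.0
hk [ 0.5417 -0.2233  0.115 ] -173.23 0.08968387319967648
pr [ 0.5369 -0.2226  0.16  ] -174.0 0.09435401305533059
prb [ 0.5378 -0.2258  0.115 ] -172.01 0.09390926865276931
tip [ 0.493  -0.2262  0.03  ] -174.41 0.1384563173982466
inn [ 0.5733 -0.2179  0.03  ] -174.87 0.05766924368016354
eL [ 0.6236 -0.1149  0.15  ] 94.17 0.09808114227882722
eB [ 0.6514 -0.3012  0.15  ] -76.87 0.0908520370900072
eR [ 0.7261 -0.2048  0.15  ] 4.74 0.09566233742378957
tip-inn -174.07 eL-eB 98.48
```

Call:
{"method": "apply_moves", "body": {
  "motion": [0, 0, 0, 0, 0, 0, 0, 0, 0, 0, 0, 0, 0, 0, -2, 0, 0, 0, 0, 0, -3, 0, 0, 0, 0, 0, -4, 0, 0, 0, 2, 0, -3, 0, 0, 0, 3, 0, -2, 0, 0, 0, 3, 0, 0, 0, 0, 0, 0, 0, 0, 0, 0, 0, 0, 0, 0, 0, 0, 0, 0, 0, 0, 0, 0, 0],
  "grip": 35
}}

```text
t: 8.8
ee_pos: [0.597, -0.1757, 0.2837]
orientation: [0.0, 0.187, 0.982, -0.0]
ft_force: [0.8, -0.2, -0.4]
width: 0.349
```

```bash
python3 - <<'E'
from h import *
import pickle
to(.672,-.204,.143)
c=vision.calibration('wrist');pickle.dump(c,open('l.pkl','wb'))
w=snap('wrist','l0.png')
q=proj('wrist',[[.631,-.21,.132],[.541,-.222,.115],[.485,-.227,.03]]);print(q)
u,v=q.mean(0).astype(int); u0,v0=max(u-80,0),max(v-60,0); print(u0,v0)
cv2.imwrite('pics/l.png',cv2.resize(w[v0:v0+120,u0:u0+160],(800,600),interpolation=cv2.INTER_CUBIC)[:,:,::-1])
E
```

```text
{'t': 8.8, 'pos': array([ 0.597 , -0.1757,  0.2837]), 'jaw': np.float64(68.43), 'tilt': array([ 0.0005, -0.0008]), 'shift': array([-8.01,  0.13, 14.07]), 'F': array([ 0.8, -0.2, -0.4]), 'w': 0.349}
[[266.26249028 223.13070096]
 [228.11737617 154.33551059]
 [218.96547262 111.01265319]]
157 102
```

View pics/l.png

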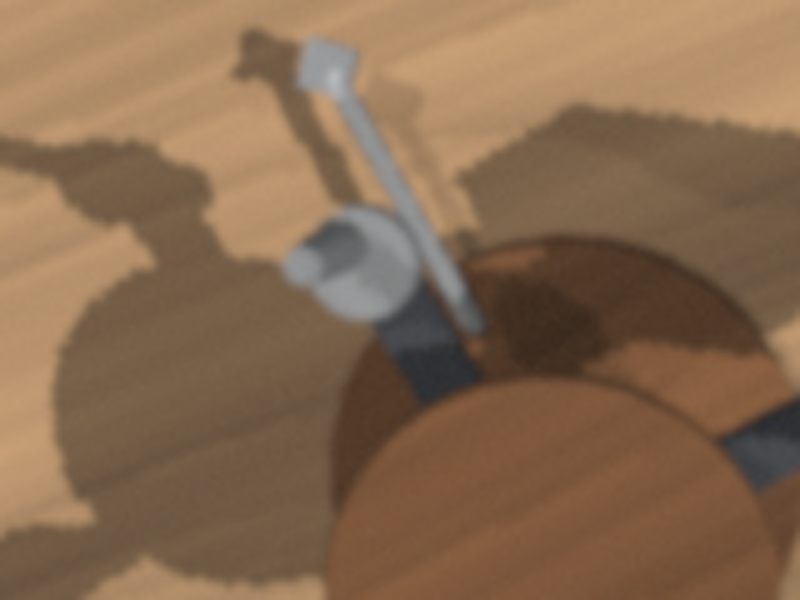

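```bash
python3 - <<'E'
from h import *
import pickle
np.set_printoptions(precision=4,suppress=True)
c=pickle.load(open('l.pkl','rb'))
S=lambda x,y,z:ray('wrist',[(157+x/5,102+y/5)],z,c)[0]
d=lambda v:round(np.degrees(np.arctan2(v[1],v[0])),2)
tip=S(327,66,.03);inn=S(475,328,.03);hk=S(364,264,.115);pr=S(305,265,.16);prb=S(347,240,.115)
print('tip',tip,inn,d(tip-inn),'hk',hk,'pr',pr,'prb',prb,'armdir',d(S(407,310,.11)-S(458,390,.11)))
for R0 in (.0): pass
E
python3 - <<'E'
import sys; sys.path.insert(0,'.')
import os; os.chdir('.')
from h import *
import pickle
# fit disc edge (z=.132): detect via points read from picture
c=pickle.load(open('l.pkl','rb'))
pts=[(545,377),(430,408),(360,468),(330,540),(660,410),(725,463),(762,525),(776,585)]
P=ray('wrist',[(157+x/5,102+y/5) for x,y in pts],.132,c)[:,:2]
from scipy.optimize import least_squares
r=least_squares(lambda q:np.hypot(*(P-q).T)-.055,[.631,-.21]);print('axis',r.x,r.fun.round(4))
E
```

```text
tip [ 0.4916 -0.225   0.03  ] [ 0.5747 -0.2155  0.03  ] -173.51 hk [ 0.542  -0.2204  0.115 ] pr [ 0.5358 -0.2223  0.16  ] prb [ 0.5355 -0.2218  0.115 ] armdir -170.86
axis [ 0.63135602 -0.20981727] [ 0.0007  0.0002  0.0001 -0.0012 -0.0002 -0.0003 -0.0004 -0.0003]Traceback (most recent call last):
  File "<stdin>", line 9, in <module>
TypeError: 'float' object is not iterable
```

Call:
{"method": "apply_moves", "body": {
  "motion": [1, 3.5, -0.3, 0, 0, 0, 1, 3.5, -0.3, 0, 0, 0, 1, 3.5, -0.3, 0, 0, 0, 1, 3.5, -0.3, 0, 0, 0, 1, 3.5, -0.3, 0, 0, 0, 1, 3.5, -0.3, 0, 0, 0, 1, 3.5, 0, 0, 0, 0, 1, 3.5, 0, 0, 0, 0, 1, 3.5, 0, 0, 0, 0, 1, 3.3, 0, 0, 0, 0, 0, 0, 0, 0, 0, 0, 0, 0, 0, 0, 0, 0, 0, 0, 0, 0, 0, 0],
  "grip": 72
}}

```text
t: 9.93
ee_pos: [0.6321, 0.185, 0.3006]
orientation: [-0.0, 0.187, 0.982, -0.0]
ft_force: [-0.4, -0.0, -0.7]
width: 0.721
```

```bash
python3 - <<'E'
from h import *
import pickle
to(.63,.186,.03)
c=vision.calibration('wrist');pickle.dump(c,open('n.pkl','wb'))
w=snap('wrist','n0.png')
q=proj('wrist',[[.6292,.1856,.08],[.6734,.1688,.08]]);print(q)
u,v=q.mean(0).astype(int); u0,v0=max(u-80,0),max(v-60,0); print(u0,v0)
cv2.imwrite('pics/n.png',cv2.resize(w[v0:v0+120,u0:u0+160],(800,600),interpolation=cv2.INTER_CUBIC)[:,:,::-1])
E
```

```text
{'t': 9.93, 'pos': array([0.6321, 0.185 , 0.3006]), 'jaw': np.float64(68.46), 'tilt': array([-0.0007, -0.0005]), 'shift': array([ 0.22,  0.04, 27.06]), 'F': array([-0.4, -0. , -0.7]), 'w': 0.721}
[[282.65101283 173.72255253]
 [283.09032135 206.6678529 ]]
202 130
```

View pics/n.png

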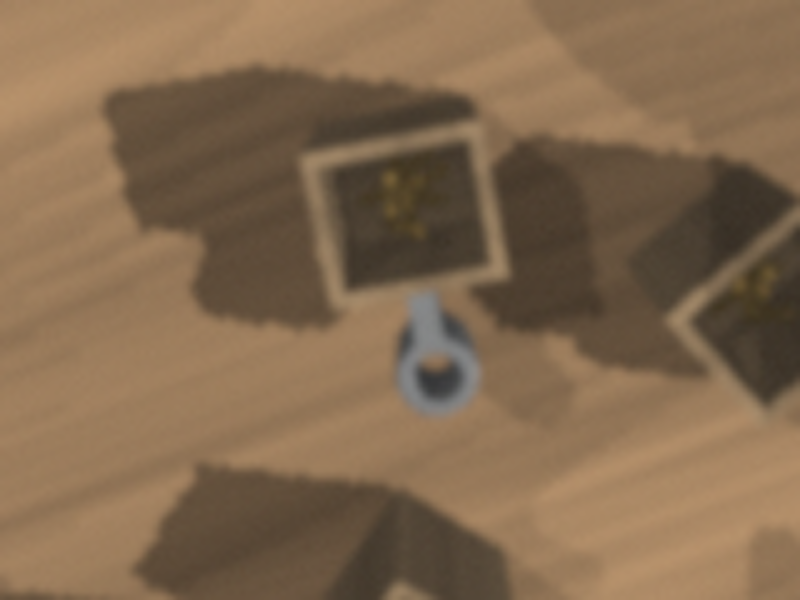

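```bash
python3 - <<'E'
from h import *
import pickle
np.set_printoptions(precision=4,suppress=True)
c=pickle.load(open('n.pkl','rb'))
C=ray('wrist',[(202+x/5,130+y/5) for x,y in [(300,157),(480,124),(511,272),(337,308),(438,374)]],.08,c)[:,:2]
d=lambda v:round(np.degrees(np.arctan2(v[1],v[0])),2)
cc=C[:4].mean(0); print(C,cc,'eye dir',d(C[4]-cc),np.hypot(*(C[4]-cc)),'x dirs',d(C[3]-C[0]),d(C[2]-C[1]),'y',d(C[1]-C[0]),d(C[2]-C[3]),np.hypot(*(C[1]-C[0])),np.hypot(*(C[3]-C[0])))
th=np.radians(d(C[4]-cc)); b=C[4]-.047*np.array([np.cos(th),np.sin(th)]);b=(b+cc)/2;print(b)
to(b[0],b[1],.028,90+np.degrees(th))
E
```

```text
[[0.6032 0.1663]
 [0.6128 0.2149]
 [0.6541 0.2085]
 [0.6458 0.1597]
 [0.6742 0.179 ]] [0.629  0.1873] eye dir -10.41 0.04593972100704333 x dirs -8.83 -8.72 y 78.78 80.44 0.049508744077778055 0.043162636329758725
[0.6285 0.1874]
{'t': 9.98, 'pos': array([0.632 , 0.1844, 0.301 ]), 'jaw': np.float64(68.4), 'tilt': array([-0.0004, -0.0004]), 'shift': array([ 0.44,  0.16, 27.3 ]), 'F': array([ 0.2, -0.3, -1.3]), 'w': 0.723, 'az': np.float64(-0.1952)}
```

Call:
{"method": "apply_moves", "body": {
  "motion": [0.43, 0.16, 2, 0, 0, 0, 0, 0, 3, 0, 0, -0.103, 0, 0, 4, 0, 0, -0.103, 0, 0, 4, 0, 0, 0, 0, 0, 4, 0, 0, 0, 0, 0, 3, 0, 0, 0, 0, 0, 2, 0, 0, 0, 0, 0, 2, 0, 0, 0, 0, 0, 1.5, 0, 0, 0, 0, 0, 1, 0, 0, 0, 0, 0, 0.7, 0, 0, 0, 0, 0, 0, 0, 0, 0, 0, 0, 0, 0, 0, 0]
}}

```text
t: 11.07
ee_pos: [0.6285, 0.188, 0.03]
orientation: [0.0, 0.085, 0.996, 0.0]
ft_force: [0.1, 0.3, 0.2]
width: 0.725
```

Call:
{"method": "apply_moves", "body": {
  "motion": [0, 0, 0, 0, 0, 0, 0, 0, 0, 0, 0, 0, 0, 0, 0, 0, 0, 0, 0, 0, 0, 0, 0, 0, 0, 0, 0, 0, 0, 0],
  "grip": 30,
  "squeeze": 40
}}

```text
t: 11.48
ee_pos: [0.6287, 0.1883, 0.0309]
orientation: [0.001, 0.085, 0.996, 0.0]
ft_force: [-0.8, -2.3, 6.6]
width: 0.574
```

```bash
python3 - <<'E'
from h import *
to(.6287,.1874,.028,80.2)
E
```

```text
{'t': 11.48, 'pos': array([0.6287, 0.1883, 0.0309]), 'jaw': np.float64(80.27), 'tilt': array([ 0.0025, -0.0002]), 'shift': array([-0.01, -0.08,  0.29]), 'F': array([-0.8, -2.3,  6.6]), 'w': 0.574, 'az': np.float64(0.0012)}
```

Call:
{"method": "apply_moves", "body": {
  "motion": [0, 0, -1, 0, 0, 0, 0, 0, -2, 0, 0, 0, 0, 0, -3, 0, 0, 0, 0, 0, -3, 0, 0, 0, 0, -1.5, -3, 0, 0, 0, 0.5, -3, -3, 0, 0, 0, 0.5, -3, -3, 0, 0, 0, 0.5, -3, -2, 0, 0, 0, 0.5, -3, 0, 0, 0, 0, 0.5, -3, 0, 0, 0, 0, 0.5, -3, 0, 0, 0, 0, 0.5, -3, 0, 0, 0, 0, 0.5, -3, 0, 0, 0, 0, 0.5, -3, 0, 0, 0, 0, 0.5, -3, 0, 0, 0, 0, 0.5, -3, 0, 0, 0, 0, 0.5, -3, 0, 0, 0, 0, 0.5, -3, 0, 0, 0, 0, 0.2, -2, 0, 0, 0, 0, 0, -1, 0, 0, 0, 0]
}}

```text
t: 13.15
ee_pos: [0.488, -0.2295, 0.2283]
orientation: [-0.0, 0.086, 0.996, -0.0]
ft_force: [0.2, 0.4, -2.1]
width: 0.572
```

Call:
{"method": "apply_moves", "body": {
  "motion": [0, 0, 0, 0, 0, -0.095, 0, 0, 0, 0, 0, -0.094, 0, 0, 0, 0, 0, -0.094, 0, 0, 0, 0, 0, 0, 0, 0, 0, 0, 0, 0]
}}

```text
t: 13.57
ee_pos: [0.4891, -0.2269, 0.2281]
orientation: [0.0, -0.056, 0.998, 0.0]
ft_force: [-0.4, 1.1, -2.2]
width: 0.575
```

```bash
python3 - <<'E'
from h import *
import pickle
to(.4893,-.2277,.20,96.5)
c=vision.calibration('wrist');pickle.dump(c,open('o.pkl','wb'))
w=snap('wrist','o0.png'); 
q=proj('wrist',[[.4893,-.2277,.30],[.536,-.2224,.29],[.536,-.2224,.16]]);print(q)
E
```

```text
{'t': 13.57, 'pos': array([ 0.4891, -0.2269,  0.2281]), 'jaw': np.float64(96.37), 'tilt': array([0.0001, 0.0003]), 'shift': array([-0.01, -0.08,  2.81]), 'F': array([-0.4,  1.1, -2.2]), 'w': 0.575, 'az': np.float64(-0.0023)}
[[282.0169286  307.40625984]
 [282.24343944 375.61011363]
 [282.26077799 257.33188671]]
```

Call:
{"method": "apply_moves", "body": {
  "motion": [0, 0, 2, 0, 0, 0, 0, 0, 2, 0, 0, 0, 0, 0, 1.3, 0, 0, 0, 0, 0, 0, 0, 0, 0, 0, 0, 0, 0, 0, 0]
}}

```text
t: 14.03
ee_pos: [0.489, -0.2273, 0.1751]
orientation: [-0.0, -0.056, 0.998, 0.0]
ft_force: [0.1, -0.2, -2.0]
width: 0.574
```

```bash
python3 - <<'E'
from h import *
to(.4893,-.2277,.20,96.5)
s=snap('side','p1.png'); a=snap('scene','p2.png')
qs=proj('side',[[.536,-.2224,.255-.031+.0]]);qa=proj('scene',[[.536,-.2224,.22]]);print(qs,qa)
def crop(im,q,w,h):
    u,v=q[0].astype(int); print(u-w//2,v-h//2); return cv2.resize(im[v-h//2:v-h//2+h,u-w//2:u-w//2+w],(400,600),interpolation=cv2.INTER_CUBIC)
cv2.imwrite('pics/p.png',np.hstack([crop(s,qs,80,120),crop(a,qa,80,120)])[:,:,::-1])
E
```

```text
{'t': 14.03, 'pos': array([ 0.489 , -0.2273,  0.1751]), 'jaw': np.float64(96.42), 'tilt': array([-0.0005,  0.0005]), 'shift': array([-0.03, -0.04, -2.49]), 'F': array([ 0.1, -0.2, -2. ]), 'w': 0.574, 'az': np.float64(-0.0015)}
[[328.51795176 286.84412776]] [[219.59122444 121.37773019]]
288 226
179 61
```

View pics/p.png

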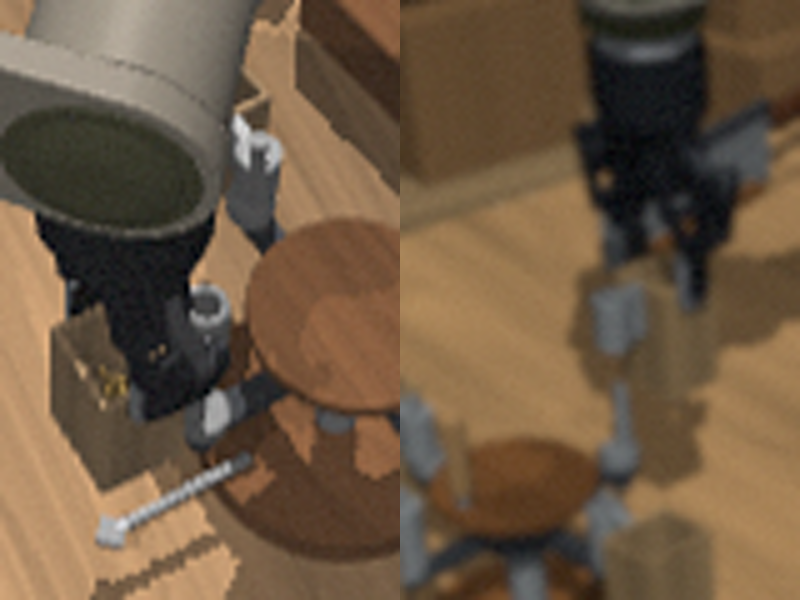

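```bash
python3 - <<'E'
from h import *
np.set_printoptions(precision=4,suppress=True)
z=.1751-.031
e=ray('side',[(288+209/5,226+303/5)],z+.08)[0]; print('eye side',e)
a=(np.radians(6.4)); print('eye from TCP',np.array([.489,-.2273])+.047*np.array([np.cos(a),np.sin(a)]))
P=np.array([.5362,-.2224])
f=lambda q:(400+(q[0]-179)*5,(q[1]-61)*5)
for n,q in [('tip',[*P,.16]),('discfront',[*P,.115]),('mouth lo',[*P,z+.045]),('mouth hi',[*P,z+.08]),('hi from side',e)]: print(n,f(proj('scene',q)[0]))
# sensitivities
b=proj('scene',[*P,.2])[0]
print('dx1cm',(proj('scene',[P[0]+.01,P[1],.2])[0]-b)*5,'dy1cm',(proj('scene',[P[0],P[1]+.01,.2])[0]-b)*5)
E
```

```text
eye side [ 0.539  -0.223   0.2241]
eye from TCP [ 0.5357 -0.2221]
tip (np.float64(610.3222293512432), np.float64(383.557717387871))
discfront (np.float64(615.8065723090349), np.float64(442.1039234283843))
mouth lo (np.float64(606.6714471747424), np.float64(344.50920228324946))
mouth hi (np.float64(602.167716367213), np.float64(296.25334973760096))
hi from side (np.float64(598.0564472901659), np.float64(297.19652089570127))
dx1cm [-12.6454   4.6893] dy1cm [8.7321 5.3274]
```

Call:
{"method": "apply_moves", "body": {
  "motion": [0, 0, 0.8, 0, 0, 0, 0, 0, 0.8, 0, 0, 0, 0, 0, 0.6, 0, 0, 0, 0, 0, 0.3, 0, 0, 0, 0, 0, 0.3, 0, 0, 0, 0, 0, 0.2, 0, 0, 0, 0, 0, 0, 0, 0, 0, 0, 0, 0, 0, 0, 0]
}}

```text
t: 14.8
ee_pos: [0.489, -0.2276, 0.1451]
orientation: [0.0, -0.057, 0.998, -0.0]
ft_force: [-0.2, 0.5, -2.1]
width: 0.571
```

Call:
{"method": "apply_moves", "body": {
  "motion": [0, 0, 0.1, 0, 0, 0, 0, 0, 0.1, 0, 0, 0, 0, 0, 0.1, 0, 0, 0, 0, 0, 0, 0, 0, 0]
}}

```text
t: 15.13
ee_pos: [0.4889, -0.2275, 0.1418]
orientation: [-0.0, -0.057, 0.998, 0.0]
ft_force: [-0.5, 0.1, -2.0]
width: 0.572
```

Call:
{"method": "apply_moves", "body": {
  "motion": [0, 0, 0.1, 0, 0, 0, 0, 0, 0.1, 0, 0, 0, 0, 0, 0.1, 0, 0, 0, 0, 0, 0, 0, 0, 0]
}}

```text
t: 15.47
ee_pos: [0.4888, -0.2275, 0.1387]
orientation: [-0.0, -0.057, 0.998, 0.0]
ft_force: [-0.3, -0.9, -1.5]
width: 0.573
```

Call:
{"method": "apply_moves", "body": {
  "motion": [0, 0, 0.1, 0, 0, 0, 0, 0, 0.1, 0, 0, 0, 0, 0, 0.1, 0, 0, 0, 0, 0, 0, 0, 0, 0]
}}

```text
t: 15.8
ee_pos: [0.4888, -0.2275, 0.1357]
orientation: [-0.0, -0.057, 0.998, 0.0]
ft_force: [-0.0, 1.1, -2.4]
width: 0.576
```

Call:
{"method": "apply_moves", "body": {
  "motion": [0, 0, 0.2, 0, 0, 0, 0, 0, 0.2, 0, 0, 0, 0, 0, 0.2, 0, 0, 0, 0, 0, 0.1, 0, 0, 0, 0, 0, 0, 0, 0, 0]
}}

```text
t: 16.22
ee_pos: [0.4888, -0.2275, 0.1286]
orientation: [-0.0, -0.057, 0.998, 0.0]
ft_force: [-0.4, 0.5, -2.0]
width: 0.574
```

Call:
{"method": "apply_moves", "body": {
  "motion": [0, 0, 0.1, 0, 0, 0, 0, 0, 0.1, 0, 0, 0, 0, 0, 0.1, 0, 0, 0, 0, 0, 0.1, 0, 0, 0, 0, 0, 0, 0, 0, 0]
}}

```text
t: 16.63
ee_pos: [0.4888, -0.2275, 0.1247]
orientation: [-0.0, -0.057, 0.998, 0.0]
ft_force: [-0.9, -0.5, -2.2]
width: 0.572
```

Call:
{"method": "apply_moves", "body": {
  "motion": [0, 0, 0.1, 0, 0, 0, 0, 0, 0.1, 0, 0, 0, 0, 0, 0.1, 0, 0, 0, 0, 0, 0, 0, 0, 0]
}}

```text
t: 16.97
ee_pos: [0.4888, -0.2275, 0.1217]
orientation: [-0.0, -0.057, 0.998, 0.0]
ft_force: [0.4, 0.2, -2.0]
width: 0.577
```

Call:
{"method": "apply_moves", "body": {
  "motion": [0, 0, 0.1, 0, 0, 0, 0, 0, 0.1, 0, 0, 0, 0, 0, 0.1, 0, 0, 0, 0, 0, 0.1, 0, 0, 0, 0, 0, 0, 0, 0, 0]
}}

```text
t: 17.38
ee_pos: [0.4888, -0.2275, 0.1177]
orientation: [-0.0, -0.057, 0.998, 0.0]
ft_force: [0.1, -1.0, -1.5]
width: 0.573
```

Call:
{"method": "apply_moves", "body": {
  "motion": [0, 0, 0.1, 0, 0, 0, 0, 0, 0.1, 0, 0, 0, 0, 0, 0.1, 0, 0, 0, 0, 0, 0.1, 0, 0, 0, 0, 0, 0, 0, 0, 0]
}}

```text
t: 17.8
ee_pos: [0.4889, -0.2275, 0.1137]
orientation: [-0.0, -0.057, 0.998, 0.0]
ft_force: [0.1, 0.1, -1.7]
width: 0.573
```

Call:
{"method": "apply_moves", "body": {
  "motion": [0, 0, 0.1, 0, 0, 0, 0, 0, 0.1, 0, 0, 0, 0, 0, 0.1, 0, 0, 0, 0, 0, 0.1, 0, 0, 0, 0, 0, 0, 0, 0, 0]
}}

```text
t: 18.22
ee_pos: [0.4888, -0.2275, 0.1097]
orientation: [-0.0, -0.057, 0.998, 0.0]
ft_force: [-0.6, -0.9, -2.5]
width: 0.579
```

Call:
{"method": "apply_moves", "body": {
  "motion": [0, 0, 0.1, 0, 0, 0, 0, 0, 0.1, 0, 0, 0, 0, 0, 0.1, 0, 0, 0, 0, 0, 0.1, 0, 0, 0, 0, 0, 0, 0, 0, 0]
}}

```text
t: 18.63
ee_pos: [0.4889, -0.2275, 0.1057]
orientation: [-0.0, -0.057, 0.998, 0.0]
ft_force: [-0.2, 0.1, -2.0]
width: 0.576
```

Call:
{"method": "apply_moves", "body": {
  "motion": [0, 0, 0.1, 0, 0, 0, 0, 0, 0.1, 0, 0, 0, 0, 0, 0.1, 0, 0, 0, 0, 0, 0, 0, 0, 0]
}}

```text
t: 18.97
ee_pos: [0.4888, -0.2275, 0.1027]
orientation: [-0.0, -0.057, 0.998, 0.0]
ft_force: [-0.2, -0.3, -1.8]
width: 0.573
```

Call:
{"method": "apply_moves", "body": {
  "motion": [0, 0, 0.1, 0, 0, 0, 0, 0, 0.1, 0, 0, 0, 0, 0, 0, 0, 0, 0]
}}

```text
t: 19.22
ee_pos: [0.4889, -0.2276, 0.1008]
orientation: [-0.0, -0.057, 0.998, 0.0]
ft_force: [-0.0, -0.2, -2.5]
width: 0.575
```

Call:
{"method": "apply_moves", "body": {
  "motion": [0, 0, 0.1, 0, 0, 0, 0, 0, 0.1, 0, 0, 0, 0, 0, 0, 0, 0, 0, 0, 0, 0, 0, 0, 0]
}}

```text
t: 19.55
ee_pos: [0.4889, -0.2276, 0.0991]
orientation: [0.0, -0.057, 0.998, -0.0]
ft_force: [-1.6, 0.2, -0.6]
width: 0.574
```

Call:
{"method": "apply_moves", "body": {
  "motion": [0, 0, 0.1, 0, 0, 0, 0, 0, 0, 0, 0, 0, 0, 0, 0, 0, 0, 0]
}}

```text
t: 19.8
ee_pos: [0.4889, -0.2276, 0.0981]
orientation: [0.0, -0.057, 0.998, -0.0]
ft_force: [-3.1, -0.0, 1.7]
width: 0.575
```

Call:
{"method": "apply_moves", "body": {
  "motion": [0, 0, 0.1, 0, 0, 0, 0, 0, 0, 0, 0, 0, 0, 0, 0, 0, 0, 0]
}}

```text
t: 20.05
ee_pos: [0.4889, -0.2276, 0.0971]
orientation: [-0.0, -0.057, 0.998, -0.0]
ft_force: [-3.4, 0.4, 5.0]
width: 0.573
```

Call:
{"method": "apply_moves", "body": {
  "motion": [0, 0, -0.1, 0, 0, 0, 0, 0, -0.05, 0, 0, 0, 0, 0, 0, 0, 0, 0, 0, 0, 0, 0, 0, 0]
}}

```text
t: 20.38
ee_pos: [0.489, -0.2276, 0.0984]
orientation: [0.0, -0.057, 0.998, -0.0]
ft_force: [-2.4, -0.4, 2.2]
width: 0.574
```

Call:
{"method": "apply_moves", "body": {
  "motion": [0, 0, 0, 0, 0, 0, 0, 0, 0, 0, 0, 0, 0, 0, 0, 0, 0, 0, 0, 0, 0, 0, 0, 0, 0, 0, 0, 0, 0, 0],
  "grip": 75
}}

```text
t: 20.8
ee_pos: [0.489, -0.2275, 0.0984]
orientation: [0.0, -0.057, 0.998, 0.0]
ft_force: [0.5, 0.4, -0.8]
width: 0.752
```

```bash
python3 - <<'E'
from h import *
to(.4893,-.2277,.20,96.5)
E
```

```text
{'t': 20.8, 'pos': array([ 0.489 , -0.2275,  0.0984]), 'jaw': np.float64(96.49), 'tilt': array([0.    , 0.0001]), 'shift': array([ -0.03,  -0.02, -10.16]), 'F': array([ 0.5,  0.4, -0.8]), 'w': 0.752, 'az': np.float64(-0.0002)}
```

Retreat straight up, slowly at first, then clear away from the view.

Call:
{"method": "apply_moves", "body": {
  "motion": [0, 0, -0.5, 0, 0, 0, 0, 0, -1, 0, 0, 0, 0, 0, -2, 0, 0, 0, 0, 0, -3, 0, 0, 0, 0, 0, -4, 0, 0, 0, 0, 0, -4, 0, 0, 0, 0, 2, -3, 0, 0, 0, 2, 3, 0, 0, 0, 0, 2, 3, 0, 0, 0, 0, 2, 3, 0, 0, 0, 0, 1, 2, 0, 0, 0, 0, 0, 0, 0, 0, 0, 0, 0, 0, 0, 0, 0, 0, 0, 0, 0, 0, 0, 0]
}}

```text
t: 21.97
ee_pos: [0.4051, -0.1068, 0.2738]
orientation: [0.0, -0.057, 0.998, -0.0]
ft_force: [0.5, 0.0, 0.0]
width: 0.753
```

```bash
python3 - <<'E'
from h import *
import pickle
to(.4893,-.2277,.20,96.5)
w=vision.calibration('wrist'); pickle.dump(w,open('q.pkl','wb'))
s=snap('side','q1.png'); a=snap('scene','q2.png'); 
def crop(im,q,w,h,W,H):
    u,v=np.array(q).astype(int); print(u-w//2,v-h//2); return cv2.resize(im[v-h//2:v-h//2+h,u-w//2:u-w//2+w],(W,H),interpolation=cv2.INTER_CUBIC)
S=crop(s,(355,290),160,120,800,600)[:,100:600]
A=crop(a,proj('scene',[.58,-.21,.12])[0],75,150,300,600)
cv2.imwrite('pics/q.png',np.hstack([S,A])[:,:,::-1])
E
```

```text
{'t': 21.97, 'pos': array([ 0.4051, -0.1068,  0.2738]), 'jaw': np.float64(96.49), 'tilt': array([ 0.0007, -0.0006]), 'shift': array([ -6.99, -12.96,   7.39]), 'F': array([0.5, 0. , 0. ]), 'w': 0.753, 'az': np.float64(-0.0003)}
275 230
176 78
```

View pics/q.png

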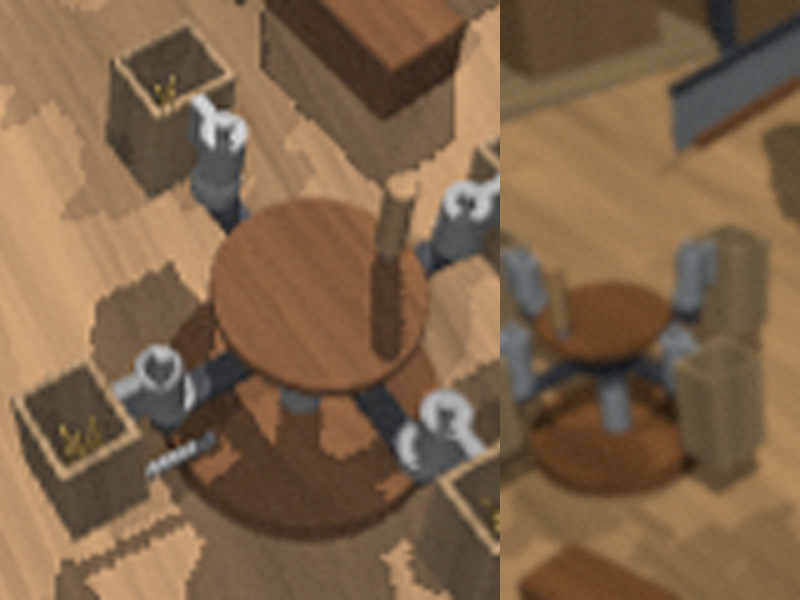

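```bash
python3 - <<'E'
from h import *
np.set_printoptions(precision=4,suppress=True)
S=lambda x,y,z:ray('side',[(275+(x+100)/5,230+y/5)],z)[0]
d=lambda v:round(np.degrees(np.arctan2(v[1],v[0])),2)
ax=np.array([.631,-.2113,0])
k=S(404,186,.195);e=S(159,365,.150);C=np.array([S(*q,.15) for q in [(15,401),(87,364),(140,435),(66,477)]])
print('knob',k,d(ax-k),'eye',e,d(e-ax),'bin c',C.mean(0),d(e-C.mean(0)),np.hypot(*(e-C.mean(0))[:2]),'edges',np.hypot(*np.diff(C,axis=0)[:,:2].T), 'eB',d(S(446,412,.15)-ax)-90,'eL',d(S(224,131,.15)-ax)+90)
for z in (.145,.15,.155,.16): print(z,S(159,365,z))
s=bot.get_state(); print(s['t'])
E
```

```text
knob [ 0.6742 -0.2041  0.195 ] -170.59 eye [ 0.5347 -0.224   0.15  ] -172.51 bin c [ 0.4862 -0.2343  0.15  ] 12.07 0.049562717229246135 edges [0.0403 0.0448 0.0417] eB -168.18 eL 184.29000000000002
0.145 [ 0.536  -0.2216  0.145 ]
0.15 [ 0.5347 -0.224   0.15  ]
0.155 [ 0.5333 -0.2263  0.155 ]
0.16 [ 0.5319 -0.2286  0.16  ]
22.0667
```

```bash
python3 -c "
from h import *
print(bot.hand_in(), bot.get_state()['t'])"
```

```text
the job is handed in; nothing more can be done
the job is handed in; nothing more can be done
```

I turned the carousel by its knob to the front first, then hung the loose bin on the empty hook and handed in at about 22 s. My checks put the bin seated and upright, but the hook may be about 1–2° anticlockwise of the pointer.

- **Knob:** My first grasp closed above the knob and touched nothing, because the fingertips seem to sit about 25 mm short of the stated TCP. The second grasp was lower and held, and I turned the head about 52° clockwise.
- **Bin:** I took the bin nearest the base. I found the prong with both cameras, about 6 mm outward of the hook's centre. I lowered the bin in 1–2 mm steps and felt no contact until the disc, where the force rose at about 2–3 N per mm. The net upward push peaked at 5 N. I eased off before letting go.
- **Final check:** In the last pictures the bin stands upright, with its eye at the seated height and within 2 mm of where I had measured the prong. The head showed no turn from hanging the bin, and the gripper is clear.
- **Where checks disagreed:** My estimates of the hook's direction range from −168° to −176°, most of them −170.6° to −173.2°, against about −174° for the pointer. I did not re-turn the head because that spread is about what the measurement can resolve.
- **Bystanders:** I never moved near the mallet, the offcut or the glue bottle, but I took no separate picture to confirm they had not moved.

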